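# Hold the drying cabinet's flap at the pointer

### The arm

A 6-joint arm with a two-finger parallel gripper is mounted at the origin on the work surface. World frame = base frame: x ahead of the robot, y to its left, z up, the work surface at z = 0. Lengths are in m, angles in rad, forces in N, time in s.
With the tool pointing down it reaches from about 0.325 to 0.85 m from the base axis. Payload 15.5 kg.
Tool frame: the origin (TCP) lies midway between the tips of the shut fingers; the grasp point (between the pads) lies 19 mm behind it; z points along the fingers, y is the direction in which the jaws open and shut (so a half turn about z gives the same grasp; the last joint's range is limited). The gripper opens to 91 mm and grips with 3 to 60 N. Pads are 32 mm wide; open, the fingers measure 118 mm over their backs; the gripper's body (76 mm by 178 mm) begins 60 mm behind the grasp point.
Start: joints at [1.095, 0.494, 1.345, -0, 1.302, -0.096], TCP at [0.232, 0.58, 0.214] pointing down, gripper open.
Joint ranges: [-2.91, 2.91], [-0.82, 2.16], [0.22, 2.67], [-1.22, 4.37], [0.12, 2.79], [-3.08, 3.08]. Speed limits (rad/s): [1.89, 1.89, 2.57, 3.01, 3.01, 3.01].

### API

Orientations are given as a unit quaternion [w, x, y, z].
In Python, from cell import * gives the robot as it stands. Calls block until the motion is done:
- move_pose(position, orientation): joint-space move of the TCP to a pose.
- move_linear(position, v=0.15, orientation=None): straight line of the TCP; orientation=None keeps the orientation; v is the mean speed in m/s.
- movej(angles): joint-space move.
- gripper_open() and close(grip_force=None): open the fingers fully, or close them until they stop; grip_force is the grip in N (None keeps the last).
- pause(seconds).
- ik(position, orientation): joint angles nearest the present ones, or None.
- get_obs(): the state.
- read_camera(name): name is "scene" or "top" or "wrist"; returns the picture (384x512x3 uint8, red, green, blue); there is no depth.
- camera_info(name): a dict with "mtx" (3x3 intrinsics, pixels), "eye" and "attitude" of the camera in the world; the wrist camera has in their place "tool_from_camera" (4x4, takes a point from camera to tool coordinates, whose origin is the TCP and whose axes are the flange's). Camera axes: x right, y down, z forward; pixel columns grow to the right and rows downward; lengths in m; the calibration is good to about 2 mm. A picture is of the moment at which its call begins: read the wrist's pose just before it. camera_info takes no time and is no camera call.
A pose or a line that the arm cannot do raises Unreachable and nothing moves.
- finish_job(): hands the job in, once; it reports no verdict.
The state is a dict: "time": time; "joint_positions": joint angles; "joint_vel": joint speeds; "effort": joint torques, N m; "eef_pos": TCP position; "eef_rot": TCP orientation; "contact_force": force on the tool from outside, world axes, zero at the start; "ft_torque": the same for the moment, N m; "opening": finger opening in m.
Only numpy, scipy, OpenCV 4.12 (cv2) and the standard library are available. Lean on these libraries where they do the work, as an engineer would, in place of code of your own. Each camera call takes 0.05 s, during which the arm holds its last target. There are 200 camera calls.

### The job

Push the drying cabinet's front door fully shut, then lift the clear flap on its top by the bar handle until the flap lies in line with the pointer beside it. Finish while the gripper is still holding the flap steadily there so that I can look in (it drops if let go); leave the pointer's setting and the other things on the bench where they are.

Things in the scene. Friction and masses are not known exactly. Their poses are not given: they have to be found in the camera images.
- cabinet: White and grey box, 180 mm deep (x) by 240 wide (y) by 160 high, fixed to the bench; its position and turn vary. Origin at the centre of its underside, x axis level from front to back (the front faces the robot, -x), z up. Its left side is +y.
- door_lip (a point): Centre of the finger lip of the front door (bar 120 mm long along y, 16 mm deep, 8 high, on the door's outer face 7 mm below the door's top edge). The door is a grey panel 232 mm wide, 125 high, 12 thick, hinged along its lower edge 84 mm in front of the cabinet's origin and 20 mm above the bench; the lip's centre is 118 mm from the hinge line and 13 mm out from the panel's mid-plane.
- door (a joint): Opening of the front door, rad: 0 = shut against its stop (upright), growing as the top tips out and down towards the robot. Stiff hinge: it stays where it is left; pushing the lip takes about 4 N.
- flap_bar (a point): Centre of the flap's bar handle: a round steel bar 12 mm thick, 100 mm long, parallel to the hinge, standing 35 mm above the flap's face near its front edge. It can pivot between gripper pads. 135 mm in front of the hinge line and 39 mm above the flap's mid-plane; the axes turn with the flap.
- flap_hinge (a point): Middle of the flap's hinge line, on the flap's mid-plane, 60 mm behind the cabinet's origin and 156 mm above the bench. The flap is an aluminium frame with a clear pane, 146 mm front to back, 228 wide, 8 thick; about 0.2 to 0.4 kg. Axes turn with the flap: x from its front edge towards the hinge, y along the hinge line.
- flap (a joint): Angle of the flap, rad: 0 = lying flat and shut, growing as its front edge (nearest the robot) swings up and back, to 1.4. Free hinge: it falls shut when let go.
- pointer_tip (a point): Tip of the pointer: a straight white metal bar 160 mm long, 12 wide, 8 thick, with a black clamp knob 112 mm from the hinge line (the thin steel arc there is only its guide), beside the flap on the cabinet's left (+y) side, 137 mm from the middle. It turns about the same hinge line as the flap and rises forward from it. Axes: x along the bar from its tip towards the hinge.
- pointer (a joint): Angle of the pointer, rad, on the flap's own scale (0 = level): the flap is in line when joint flap equals this. Clamped; do not push it.
- beaker: Loose glass beaker, 72 mm wide, 95 high, beside the cabinet on its right. Leave alone. Origin under its centre.
- amber: Loose amber bottle, 60 mm wide, 130 high, beside the cabinet on its left. Leave alone. Origin under its centre.
- jar: Loose glass jar, 64 mm wide, 75 high, to the front left of the cabinet. Leave alone. Origin under its centre.
- dish: Loose flat glass dish, 90 mm wide, 18 high, to the front right of the cabinet. Leave alone. Origin under its centre.
- flask: Loose conical flask, 80 mm wide, 104 high, on the left of the bench. Leave alone. Origin under its centre.
- spatula: Loose spatula, 180 mm long, lying on the right of the bench. Leave alone. Origin under its middle.

How it is judged:
By the outcome, as a careful person would: the job done as asked, in the order asked, and still so for the second after the job is handed in, while the arm keeps its last pose, push and grip.
It also fails if it takes over 51 s, if anything falls off the work surface, if the arm or the gripper's body presses on something with over 40 N, if the wrist force passes 120 N, or if a joint passes its speed limit or range.

## Working session

There is one attempt and no reset: what is moved stays moved. The work goes in short steps, each a Python script; the robot and the scene stay as the last script left them, time stands still between calls to the robot, and variables do not carry over. Pictures are saved under pics/ and viewed, about 8 in all and at most 12, crops included, and the job is handed in when it is done.

```bash
mkdir -p pics; ls
python3 - <<'E'
from cell import *
import cv2
for n in ("scene","top"):
    cv2.imwrite(f"pics/{n}0.png",cv2.cvtColor(read_camera(n),cv2.COLOR_RGB2BGR)); print(n,camera_info(n))
print(camera_info("wrist")); print(get_obs())
E
```

```text
pics
scene {'mtx': array([[412.07560673,   0.        , 250.23469   ],
       [  0.        , 412.07560673, 188.67526391],
       [  0.        ,   0.        ,   1.        ]]), 'eye': array([1.21987239, 0.60674903, 0.85136334]), 'attitude': array([-0.18119379,  0.34837959,  0.82927208, -0.39762834])}
top {'mtx': array([[401.16763533,   0.        , 255.15658589],
       [  0.        , 401.16763533, 187.95312787],
       [  0.        ,   0.        ,   1.        ]]), 'eye': array([ 0.44145134, -0.02099162,  1.43685316]), 'attitude': array([ 0.02200681, -0.70049109,  0.71285098, -0.02591155])}
{'mtx': array([[290.10547564,   0.        , 254.61499177],
       [  0.        , 290.10547564, 190.49801519],
       [  0.        ,   0.        ,   1.        ]]), 'tool_from_camera': array([[ 6.69618879e-04, -9.62618879e-01, -2.70858717e-01,
         7.71176292e-02],
       [ 9.99999710e-01,  5.46622717e-04,  5.29535617e-04,
         1.06481900e-04],
       [-3.61683455e-04, -2.70858993e-01,  9.62618967e-01,
        -1.70742327e-01],
       [ 0.00000000e+00,  0.00000000e+00,  0.00000000e+00,
         1.00000000e+00]])}
{'time': 0.1, 'joint_positions': array([ 1.09548354e+00,  4.94087902e-01,  1.34603790e+00, -4.03077718e-05,
        1.30248633e+00, -9.54829582e-02]), 'joint_vel': array([ 0.00070936, -0.00185408, -0.00108968,  0.00138508,  0.00013883,
        0.00198128]), 'effort': array([ 2.05943514e-03, -8.80235910e+01, -3.82549095e+01,  7.09103979e-02,
        4.82139678e-02, -5.85183579e-05]), 'eef_pos': array([0.23157905, 0.58016848, 0.21342909]), 'eef_rot': array([-1.24866876e-04,  1.88770061e-01,  9.82021183e-01, -4.94588349e-04]), 'contact_force': array([-0.43885343, -0.07980811,  0.5676508 ]), 'ft_torque': array([ 0.014759  , -0.02480364, -0.01775794]), 'opening': 0.09087332890118185}
```

Run:
```python
import cv2
for n in ("scene","top"):
    im=cv2.imread(f"pics/{n}0.png"); cv2.imwrite(f"pics/{n}0b.png",cv2.resize(im,(768,576),interpolation=cv2.INTER_CUBIC))
```

```text
(no output)
```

View pics/scene0b.png

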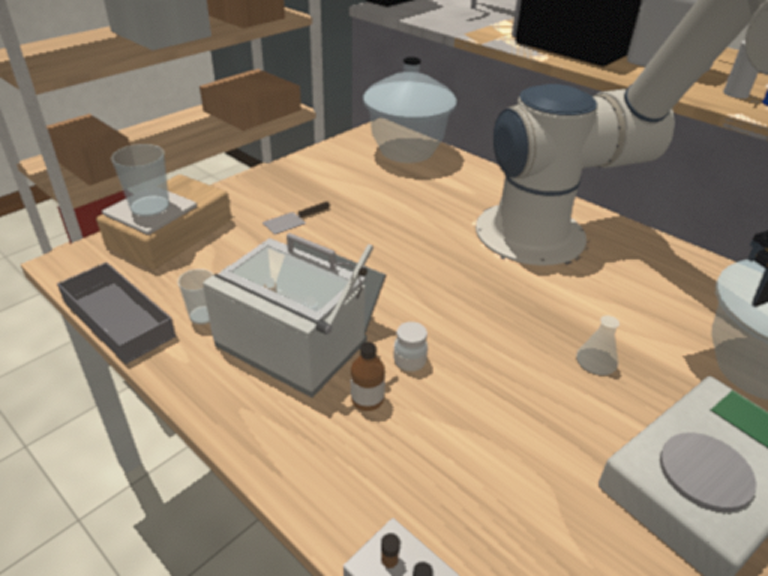

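View pics/top0b.png

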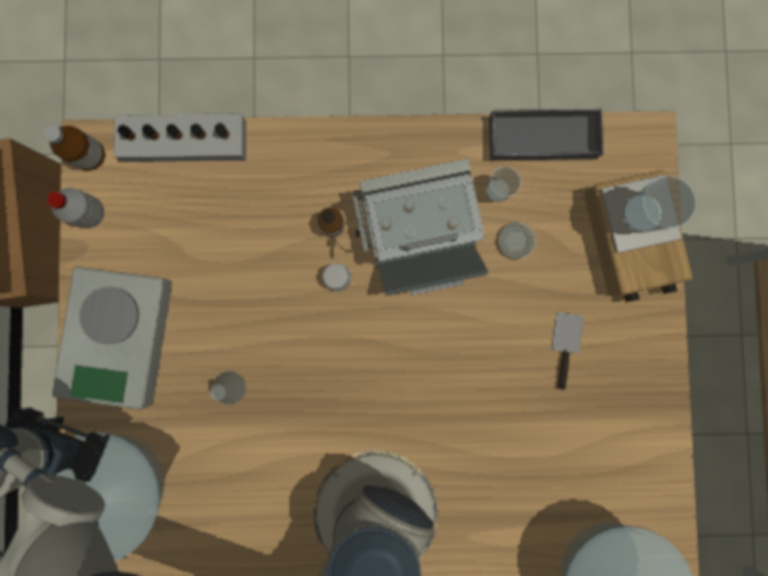

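The top view (768-px scale) shows the cabinet centred near (425,215). Its rear edge runs from (362,190) to (470,165), and the door tips out to y≈290. In the scene view the pointer runs from (322,325) to (370,248). I'll set up a projection model next.

```bash
cat > h.py <<'E'
from cell import *
import numpy as np, cv2
from scipy.spatial.transform import Rotation as R
from scipy.optimize import least_squares
def rot(q): return R.from_quat([q[1],q[2],q[3],q[0]])
def quat(r): x,y,z,w=r.as_quat(); return [w,x,y,z]
def cam(n,obs=None):
    i=camera_info(n); T=np.eye(4)
    if n=="wrist":
        T[:3,:3]=rot(obs["eef_rot"]).as_matrix(); T[:3,3]=obs["eef_pos"]; T=T@i["tool_from_camera"]
    else: T[:3,:3]=rot(i["attitude"]).as_matrix(); T[:3,3]=i["eye"]
    return i["mtx"],T
def proj(c,P):
    K,T=c; p=(np.atleast_2d(P)-T[:3,3])@T[:3,:3]@K.T; return p[:,:2]/p[:,2:]
def unproj(c,uv,z):
    K,T=c; d=T[:3,:3]@np.linalg.inv(K)@np.r_[uv,1]; return T[:3,3]+d*(z-T[2,3])/d[2]
def W(pose,P):  # cabinet (x,y,yaw) -> world
    x,y,a=pose; return np.atleast_2d(P)@R.from_euler('z',a).as_matrix().T+[x,y,0]
def flapP(th,x,y,z): # point in flap axes (x towards hinge, z normal), hinge at (.06,0,.156)
    c,s=np.cos(th),np.sin(th); return [.06+x*c+z*s, y, .156-x*s+z*c]
def doorP(th,y,h,o): # h up from hinge, o outward
    c,s=np.cos(th),np.sin(th); return [-.084-h*s-o*c, y, .02+h*c-o*s]
def snap(n,f):
    o=get_obs(); im=cv2.cvtColor(read_camera(n),cv2.COLOR_RGB2BGR); cv2.imwrite(f"pics/{f}.png",im)
    K,T=cam(n,o); np.savez(f"pics/{f}.npz",K=K,T=T); return im
def load(f): d=np.load(f"pics/{f}.npz"); return d["K"],d["T"]
def draw(f,pose,door,flap,ptr,out,crop=None,s=1):
    c=load(f); im=cv2.imread(f"pics/{f}.png")
    x0,y0,x1,y1=crop or (0,0,512,384); im=cv2.resize(im[y0:y1,x0:x1],None,fx=s,fy=s,interpolation=cv2.INTER_CUBIC)
    def L(P,col):
        p=((proj(c,W(pose,P))-[x0,y0]+.5)*s).astype(int); cv2.polylines(im,[p.reshape(-1,1,2)],False,col,1,cv2.LINE_AA)
    X,Y=.09,.12
    if pose is not None:
        L([[-X,-Y,.16],[X,-Y,.16],[X,Y,.16],[-X,Y,.16],[-X,-Y,.16]],(0,0,255))
        L([[X,-Y,0],[X,Y,0],[-X,Y,0]],(0,0,255))
        L([doorP(door,-.116,0,.006),doorP(door,-.116,.125,.006),doorP(door,.116,.125,.006),doorP(door,.116,0,.006)],(0,200,0))
        L([doorP(door,-.06,.118,.015),doorP(door,.06,.118,.015)],(0,200,0))
        L([flapP(flap,-.135,-.05,.039),flapP(flap,-.135,.05,.039)],(255,0,0))
        L([flapP(ptr,0,.137,0),flapP(ptr,-.16,.137,0)],(255,0,255))
    cv2.imwrite(f"pics/{out}.png",im)
E
python3 - <<'E'
from h import *
c=cam("top")
for p in [(470,165),(362,190),(482,238),(377,260)]: print(unproj(c,np.array(p)*2/3-.17,.16))
E
```

```text
[ 0.77811077 -0.22093027  0.16      ]
[0.7273583  0.01277884 0.16      ]
[ 0.61911981 -0.24226037  0.16      ]
[ 0.57568642 -0.01688064  0.16      ]
```

```bash
cat >> h.py <<'E'
def look(eye,tgt,roll):
    z=np.subtract(tgt,eye); z=z/np.linalg.norm(z); x=np.cross(z,[0,0,1]); x/=np.linalg.norm(x); y=np.cross(z,x)
    T=np.eye(4); T[:3,:3]=np.c_[x,y,z]@R.from_euler('z',roll).as_matrix(); T[:3,3]=eye
    T=T@np.linalg.inv(camera_info("wrist")["tool_from_camera"]); return T[:3,3],quat(R.from_matrix(T[:3,:3]))
E
python3 - <<'E'
from h import *
pose=(.665,-.123,.21)
draw_ok=snap("top","top1"); snap("scene","scene1")
for name,e,t in [("left",[.0,.42,.42],[-.02,.08,.16]),("left",[-.05,.35,.45],[-.02,.08,.16]),("left",[-.1,.35,.45],[-.02,.05,.16]),("front",[-.33,0,.45],[-.05,0,.13]),("front",[-.25,0,.5],[-.05,0,.13])]:
  for r in np.arange(-3,3.2,.5):
    p,q=look(W(pose,e)[0],W(pose,t)[0],r); j=ik(p,q)
    if j is not None: print(name,e,r,np.round(p,2),np.round(j,2))
E
```

```text
left [0.0, 0.42, 0.42] -3.0 [0.6  0.12 0.33] [ 0.45  0.49  1.23 -0.63  1.59  0.46]
left [0.0, 0.42, 0.42] -2.5 [0.58 0.13 0.33] [ 0.5   0.43  1.38 -0.71  1.45  1.05]
left [0.0, 0.42, 0.42] -2.0 [0.58 0.13 0.32] [ 0.57  0.44  1.48 -0.84  1.4   1.67]
left [0.0, 0.42, 0.42] -1.5 [0.57 0.14 0.31] [ 0.64  0.51  1.51 -0.96  1.44  2.29]
left [0.0, 0.42, 0.42] -1.0 [0.58 0.15 0.3 ] [ 0.67  0.61  1.46 -1.02  1.55  2.84]
left [0.0, 0.42, 0.42] -0.5 [0.58 0.16 0.29] [ 0.67  0.71  1.35 -1.03  1.69 -2.98]
left [0.0, 0.42, 0.42] 0.0 [0.6  0.16 0.29] [ 0.64  0.79  1.2  -1.01  1.83 -2.56]
left [0.0, 0.42, 0.42] 0.5 [0.61 0.16 0.29] [ 0.59  0.84  1.04 -0.97  1.94 -2.16]
left [0.0, 0.42, 0.42] 1.0 [0.62 0.15 0.3 ] [ 0.54  0.85  0.92 -0.9   2.02 -1.76]
left [0.0, 0.42, 0.42] 1.5 [0.63 0.15 0.31] [ 0.49  0.82  0.86 -0.8   2.04 -1.32]
left [0.0, 0.42, 0.42] 2.0 [0.63 0.14 0.32] [ 0.45  0.74  0.89 -0.7   1.98 -0.85]
left [0.0, 0.42, 0.42] 2.5 [0.62 0.13 0.33] [ 0.43  0.64  0.99 -0.63  1.86 -0.36]
left [0.0, 0.42, 0.42] 3.0 [0.61 0.13 0.33] [ 0.43  0.54  1.14 -0.61  1.69  0.16]
left [-0.05, 0.35, 0.45] -3.
[... 3494 characters left out ...]
3  1.59  0.59  1.36 -1.17]
front [-0.25, 0, 0.5] -1.0 [ 0.5  -0.18  0.33] [-0.91  0.18  1.73  0.72  1.26 -0.85]
front [-0.25, 0, 0.5] -0.5 [ 0.49 -0.17  0.33] [-0.94  0.12  1.87  0.83  1.12 -0.49]
front [-0.25, 0, 0.5] 0.0 [ 0.48 -0.16  0.32] [-0.91  0.04  1.99  0.89  0.94 -0.03]
front [-0.25, 0, 0.5] 0.5 [ 0.48 -0.15  0.33] [-0.77 -0.03  2.04  0.8   0.73  0.62]
front [-0.25, 0, 0.5] 1.0 [ 0.49 -0.14  0.33] [-0.57 -0.06  2.    0.45  0.61  1.56]
front [-0.25, 0, 0.5] 1.5 [ 0.5  -0.13  0.34] [-0.41 -0.03  1.89  0.08  0.71  2.48]
front [-0.25, 0, 0.5] 2.5 [ 0.52 -0.14  0.35] [-0.37  0.1   1.6   0.01  1.12 -2.76]
front [-0.25, 0, 0.5] 3.0 [ 0.53 -0.15  0.35] [-0.45  0.17  1.49  0.11  1.28 -2.38]
```

Run:
```python
from h import *
pose=(.665,-.123,.21)
for n,e,t,r in [("left",[.0,.42,.42],[-.02,.08,.16],-2.5),("front",[-.25,0,.5],[-.05,0,.13],0.)]:
    p,q=look(W(pose,e)[0],W(pose,t)[0],r); move_pose(p,q); snap("wrist",n); o=get_obs(); print(o["time"],np.round(o["joint_positions"],2))
# door guess .6, pointer guess .8
a=[]
for f,crop,s in [("left",None,1),("front",None,1),("scene1",(120,140,290,285),3),("top1",(220,90,350,200),4)]:
    draw(f,None if f in("left","front") else pose,.5,0,.8,f+"_d",crop,s); a.append(cv2.imread(f"pics/{f}_d.png"))
cv2.imwrite("pics/wr.png",cv2.resize(np.vstack(a[:2]),(800,1200))[:600*2][::1])
```

```text
2.3083 [ 0.5   0.43  1.38 -0.71  1.45  1.05]
4.3667 [-0.9   0.04  1.99  0.89  0.94 -0.03]
```

View pics/left_d.png

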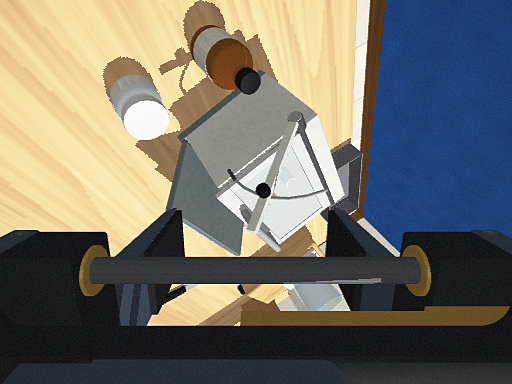

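View pics/front_d.png

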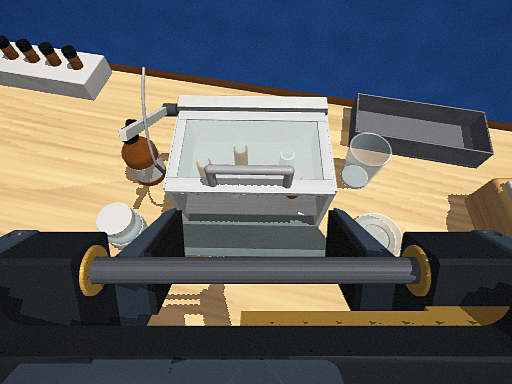

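```bash
cat > fit.py <<'E'
from h import *
obsv=lambda d,p:[("front",[.09,.12,.16],(180,97)),("front",[.09,-.12,.16],(327,97)),
 ("front",flapP(0,-.146,.114,.004),(163,191)),("front",flapP(0,-.146,-.114,.004),(338,191)),
 ("front",flapP(0,-.135,.05,.039),(205,171)),("front",flapP(0,-.135,-.05,.039),(294,170)),
 ("left",flapP(p,-.16,.137,0),(253,226)),("left",flapP(p,-.112,.137,0),(265,190)),("left",flapP(p,0,.137,0),(296,118)),
 ("front",flapP(p,-.16,.137,0),(122,132)),
 ("left",doorP(d,.116,.125,0),(169,210)),("left",doorP(d,-.116,.125,0),(240,254)),
 ("top1",[.09,-.12,.16],(313,109.5)),("top1",[.09,.12,.16],(241,126.5))]
C={f:load(f) for f in("front","left","top1")}
def res(v):
    return np.concatenate([(proj(C[f],W(v[:3],P))[0]-uv) for f,P,uv in obsv(v[3],v[4])])
if __name__=="__main__":
    s=least_squares(res,[.665,-.123,.21,.5,.8],loss="soft_l1"); print(np.round(s.x,4)); v=s.x
    print(np.round(res(v).reshape(-1,2),1).tolist())
    np.save("v.npy",v); a=[]
    for f,crop,sc in [("left",(100,80,380,260),1.43),("front",(100,60,380,240),1.43),("scene1",(120,140,290,250),2.35),("top1",(210,90,350,180),2.857)]:
        draw(f,v[:3],v[3],0,v[4],f+"_d",crop,sc); a.append(cv2.resize(cv2.imread(f"pics/{f}_d.png"),(400,257)))
    cv2.imwrite("pics/fit.png",np.vstack([np.hstack(a[:2]),np.hstack(a[2:])]))
E
python3 fit.py
```

```text
[ 0.6816 -0.1133  0.1881  0.5969  0.6482]
[[-1.2, -3.0], [0.2, -0.6], [0.8, -1.6], [-2.7, 1.9], [3.8, -1.8], [-4.6, 0.7], [-0.1, 6.2], [2.0, 4.3], [-0.9, 0.6], [-0.0, 1.2], [0.5, -0.7], [-0.9, 1.3], [-2.0, -4.0], [-2.6, -6.1]]
```

View pics/fit.png

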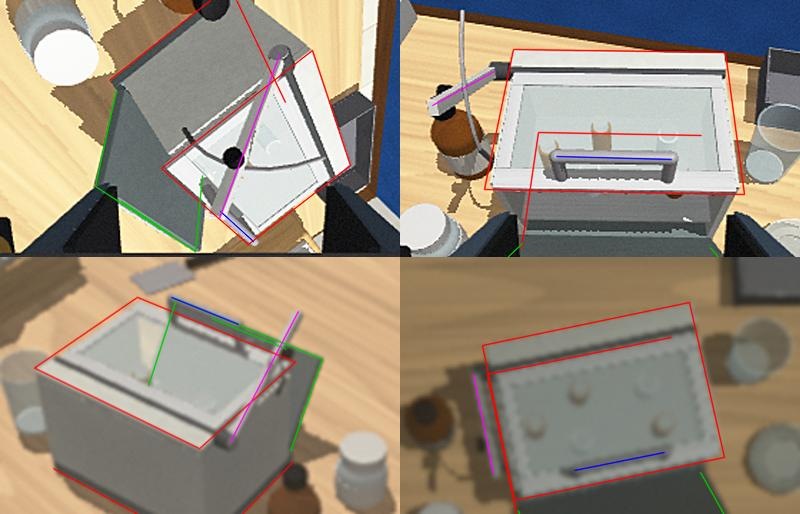

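The overlay is close but I want sharper clicks, so I'm zooming in.

Run:
```python
import cv2,numpy as np
def g(f,x0,y0,w,h,s):
    im=cv2.resize(cv2.imread(f"pics/{f}.png")[y0:y0+h,x0:x0+w],None,fx=s,fy=s,interpolation=cv2.INTER_CUBIC)
    for x in range(-(-x0//20)*20,x0+w,20): cv2.line(im,(int((x-x0+.5)*s),0),(int((x-x0+.5)*s),6),(0,0,255),1); cv2.putText(im,str(x),(int((x-x0+.5)*s)-10,16),0,.35,(0,0,255),1)
    for y in range(-(-y0//20)*20,y0+h,20): cv2.line(im,(0,int((y-y0+.5)*s)),(6,int((y-y0+.5)*s)),(0,0,255),1); cv2.putText(im,str(y),(8,int((y-y0+.5)*s)+4),0,.35,(0,0,255),1)
    return im
cv2.imwrite("pics/z1.png",np.vstack([g("front",110,85,240,115,3.333)[:383],np.zeros((5,800,3),np.uint8),g("top1",220,98,133,35,6)[:210,:798].copy() if 0 else cv2.resize(g("top1",230,100,100,26,8),(800,208))]))
a=g("left",160,100,200,160,2.9)[:,:580]; b=g("scene1",200,155,60,70,3.6666)[:,:220]
c=np.zeros((464,800,3),np.uint8); c[:a.shape[0],:a.shape[1]]=a; c[:b.shape[0],580:580+b.shape[1]]=b
cv2.imwrite("pics/z2.png",c)
```

```text
(no output)
```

View pics/z1.png

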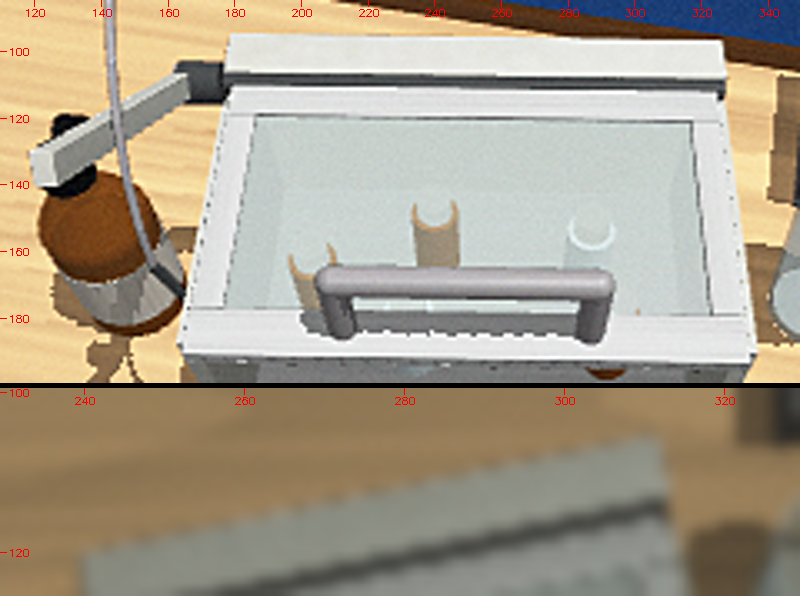

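View pics/z2.png

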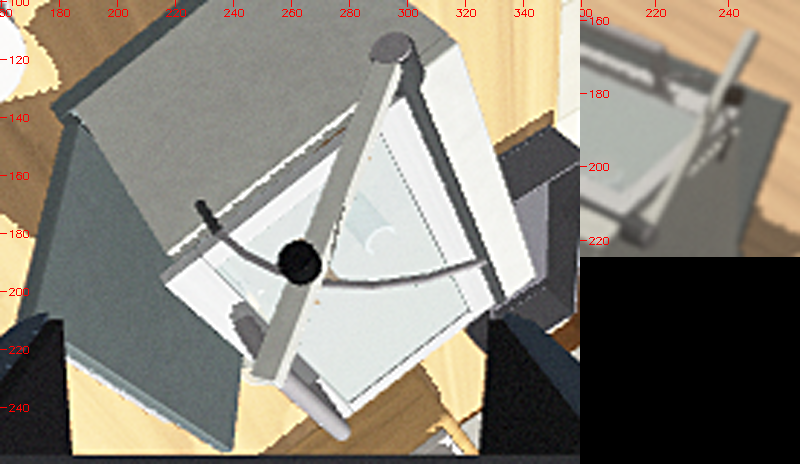

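Front zoom: cabinet rear corners at (178.5,94.7) and (326.1,96.8), bar ends at (204.9,168.5) and (293.1,170), pointer tip at (122.7,134). Left zoom: pointer tip at (251.6,229). Scene: pointer tip at (246.4,163.5). I'll refit with these.

```bash
python3 - <<'E'
s=open('fit.py').read(); i=s.index('obsv='); j=s.index('C={')
new='''obsv=lambda d,p:[("front",[.09,.12,.16],(178.5,94.7)),("front",[.09,-.12,.16],(326.1,96.8)),
 ("front",flapP(0,-.146,.114,.004),(163.8,188)),("front",flapP(0,-.146,-.114,.004),(335.1,189.8)),
 ("front",flapP(0,-.135,.05,.039),(204.9,168.5)),("front",flapP(0,-.135,-.05,.039),(293.1,170)),
 ("left",flapP(p,-.16,.137,0),(251.6,229)),("front",flapP(p,-.16,.137,0),(122.7,134)),("scene1",flapP(p,-.16,.137,0),(246.4,163.5)),
 ("left",[.09,.12,.16],(317.4,113.3)),("left",[.09,-.12,.16],(344,194.3)),("left",flapP(0,-.146,.114,.004),(216.4,195.4)),
 ("left",flapP(0,-.135,.05,.039),(240.5,205)),("left",flapP(0,-.135,-.05,.039),(279,249.5)),
 ("left",doorP(d,-.116,.125,0),(239.5,254.5)),
 ("top1",[.09,-.12,.16],(311.75,105.5)),("top1",[.09,.12,.16],(239.75,119.75))]
'''
open('fit.py','w').write((s[:i]+new+s[j:]).replace('"left","top1")','"left","top1","scene1")'))
E
python3 fit.py
python3 - <<'E'
from fit import *
v=np.load('v.npy')
for f in ("left","front","scene1"):
    r=least_squares(lambda u:np.concatenate([proj(C[g],W(v[:3],P))[0]-uv for g,P,uv in obsv(v[3],u[0])[6:9] if g==f]),[.7]); print(f,r.x)
E
```

```text
[ 0.6828 -0.1122  0.1875  0.5948  0.6323]
[[-0.0, -1.4], [0.6, -1.0], [-0.4, 0.4], [-0.5, 2.2], [3.4, -0.3], [-4.4, -0.2], [0.1, 1.6], [-0.8, 0.4], [0.2, -0.2], [1.5, 0.2], [0.9, 0.6], [1.3, 1.1], [14.0, 21.9], [-2.0, -1.6], [0.0, 0.3], [-1.1, -0.3], [-1.7, 0.2]]
left [0.62798701]
front [0.6341449]
scene1 [0.63317301]
```

Pointer angle: the three views agree, at 0.628, 0.634 and 0.633. The `(+y)` bar-end click in the left view was wrong and the robust loss rejected it. Next is the door push, with a reachability check first.

```bash
cat >> h.py <<'E'
try: V=np.load("v.npy"); POSE=V[:3]; PTR=V[4]
except Exception: pass
def tool(a,sgn=1):  # tilt a: fingers point down and forward by a; jaws open in the cabinet x-z plane
    z=np.array([np.sin(a),0,-np.cos(a)]); y=sgn*np.array([np.cos(a),0,np.sin(a)])
    M=R.from_euler('z',POSE[2]).as_matrix()@np.c_[np.cross(y,z),y,z]; return quat(R.from_matrix(M))
def pushP(th,a,back=0):
    Q=np.array(doorP(th,0,.114,.021))+.010*np.array([np.sin(a),0,-np.cos(a)])-.0135*np.array([np.cos(a),0,np.sin(a)])
    return W(POSE,Q-[back,0,0])[0]
E
python3 - <<'E'
from h import *
print(POSE,PTR,V[3])
for s in (1,-1):
  for a in (.6,.75):
    for th,b in ((.6,.06),(.6,0),(0,0)):
      j=ik(pushP(th,a,b),tool(a,s)); print(s,a,th,np.round(pushP(th,a,b),3),None if j is None else np.round(j,2))
  g=W(POSE,flapP(0,-.135,0,.039))[0]-[0,0,.019]; j=ik(g,tool(0,s)); print("bar",g,None if j is None else np.round(j,2))
E
```

```text
[ 0.68279654 -0.11221575  0.1875196 ] 0.6322541448498656 0.5947509668860491
1 0.6 0.6 [ 0.456 -0.155  0.086] [-0.82  0.51  2.27  1.54  0.5  -2.45]
1 0.6 0.6 [ 0.515 -0.144  0.086] [-0.68  0.52  2.16  1.48  0.45 -2.24]
1 0.6 0 [ 0.574 -0.133  0.118] [-0.57  0.48  2.02  1.16  0.43 -1.78]
1 0.75 0.6 [ 0.458 -0.155  0.086] [-0.93  0.62  2.36  1.85  0.69 -2.91]
1 0.75 0.6 [ 0.517 -0.144  0.086] [-0.77  0.61  2.26  1.88  0.62 -2.75]
1 0.75 0 [ 0.577 -0.132  0.117] [-0.64  0.53  2.12  1.7   0.53 -2.39]
bar [ 0.60911131 -0.12619744  0.176     ] [-0.3   0.53  1.4  -0.    1.22 -0.49]
-1 0.6 0.6 [ 0.456 -0.155  0.086] [-0.82  0.51  2.27  1.54  0.5   0.69]
-1 0.6 0.6 [ 0.515 -0.144  0.086] [-0.68  0.52  2.16  1.48  0.45  0.9 ]
-1 0.6 0 [ 0.574 -0.133  0.118] [-0.57  0.48  2.02  1.16  0.43  1.36]
-1 0.75 0.6 [ 0.458 -0.155  0.086] [-0.93  0.62  2.36  1.85  0.69  0.23]
-1 0.75 0.6 [ 0.517 -0.144  0.086] [-0.77  0.61  2.26  1.88  0.62  0.39]
-1 0.75 0 [ 0.577 -0.132  0.117] [-0.64  0.53  2.12  1.7   0.53  0.75]
bar [ 0.60911131 -0.12619744  0.176     ] [-0.3   0.53  1.4  -0.    1.22  2.65]
```

Run:
```python
from h import *
a=.75; q=tool(a,-1)
close(10)
p=pushP(.6,a,.06); move_pose(p+[0,0,.1],q); move_linear(p,.15)
f0=get_obs()["contact_force"]; f0=np.array(f0); print(get_obs()["time"],"f0",f0)
move_linear(pushP(.64,a,.01),.1)
ax=R.from_euler('z',POSE[2]).as_matrix()[:,0]
for th in np.arange(.6,-.06,-.05):
    move_linear(pushP(th,a),.08); o=get_obs(); f=np.array(o["contact_force"])-f0
    print(round(th,2),np.round([f@ax,f[2],np.linalg.norm(f)],1))
    if -(f@ax)>18: break
np.save("q.npy",[th]); print(o["time"]); snap("scene","scene2"); snap("wrist","wr2")
```

```text
7.4917 f0 [0.10735822 0.40652163 0.00744252]
0.6 [-0.5  0.3  1.1]
0.55 [-1.4  0.2  1.7]
0.5 [-2.1 -0.4  2.4]
0.45 [-0.3 -0.7  0.8]
0.4 [ 0.7 -0.   0.7]
0.35 [ 0.1 -0.9  1.1]
0.3 [-0.7 -0.5  1.2]
0.25 [ 0.2 -0.2  0.9]
0.2 [0.3 0.2 0.6]
0.15 [ 0.5 -0.6  0.7]
0.1 [-0.7 -0.5  1.1]
0.05 [ 0.2 -0.2  0.7]
-0.0 [-1.   0.3  1.2]
-0.05 [-8.4 -3.6  9.3]
11.675
```

Run:
```python
from h import *
a=.75; f0=np.array([.1,.4,0]); ax=R.from_euler('z',POSE[2]).as_matrix()[:,0]
for th in (-.06,-.07,-.08,-.09,-.1):
    move_linear(pushP(th,a),.05); pause(.1); o=get_obs(); f=np.array(o["contact_force"])-f0
    print(th,np.round([f@ax,f[2]],1),o["time"])
    if -(f@ax)>14: break
draw("scene2",None,0,0,0,"t1",(120,140,290,267),4.7); snap("scene","scene3"); draw("scene3",POSE,0,0,PTR,"t2",(120,140,290,267),4.7)
cv2.imwrite("pics/s3.png",cv2.imread("pics/t2.png"))
```

```text
-0.06 [-14.5  -2.1] 12.125
```

View pics/s3.png

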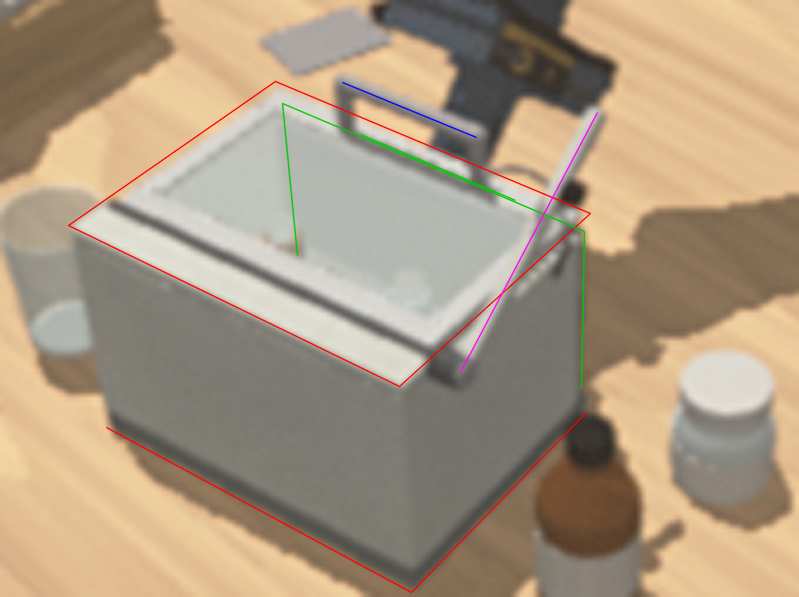

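```bash
cat >> h.py <<'E'
def barP(th,a,d=.019):
    return W(POSE,np.array(flapP(th,-.135,0,.039))+d*np.array([np.sin(a),0,-np.cos(a)]))[0]
E
python3 - <<'E'
from h import *
a=.75; ax=R.from_euler('z',POSE[2]).as_matrix()[:,0]
move_linear(pushP(0,a,.06),.15); move_linear(pushP(0,a,.08)+[0,0,.2],.25); gripper_open()
b=[(s,ik(barP(0,0)+[0,0,.1],tool(0,s))) for s in(1,-1)]; cur=get_obs()["joint_positions"]
s,j=min([x for x in b if x[1] is not None],key=lambda x:np.abs(x[1]-cur).max()); print(s,np.round(j,2)); np.save("s.npy",s)
move_pose(barP(0,0)+[0,0,.1],tool(0,s)); snap("scene","scene4"); snap("wrist","wr4"); f0=np.array(get_obs()["contact_force"]); np.save("f0.npy",f0)
move_linear(barP(0,0),.08); o=get_obs(); print("down",np.round(np.array(o["contact_force"])-f0,1))
close(20); pause(.2); o=get_obs(); f=np.array(o["contact_force"])-f0; print("grip",o["opening"],np.round(f,1),"ax",f@ax,np.round(o["ft_torque"],2),o["time"])
print([None if (x:=ik(barP(t,-.4*t),tool(-.4*t,s))) is None else np.round(x,2) for t in(.3,.63)], [None if (x:=ik(barP(t,0),tool(0,s))) is None else np.round(x,2) for t in(.3,.63)])
snap("scene","scene5")
draw("wr4",POSE,0,0,PTR,"t1",None,.97); draw("scene5",None,0,0,PTR,"t2",(140,130,280,235),2.8)
A,B=cv2.imread("pics/t1.png"),cv2.imread("pics/t2.png"); B=cv2.resize(B,(303,int(303*B.shape[0]/B.shape[1]))); c=np.zeros((372,800,3),np.uint8); c[:A.shape[0],:A.shape[1]]=A; c[:B.shape[0],497:800]=B; cv2.imwrite("pics/g.png",c)
E
```

```text
-1 [-0.3   0.44  1.26 -0.    1.44  2.65]
down [-0.9 -0.1 -0.1]
grip 0.011578800127733511 [-4.1 -1.3  1.7] ax -4.289762545151919 [-0.17  0.94  0.07] 19.3
[array([-0.26,  0.57,  1.21, -0.05,  1.47,  2.7 ]), array([-0.22,  0.66,  0.96, -0.1 ,  1.75,  2.73])] [array([-0.29,  0.51,  1.31, -0.  ,  1.32,  2.67]), array([-0.27,  0.53,  1.18, -0.  ,  1.43,  2.69])]
```

View pics/g.png

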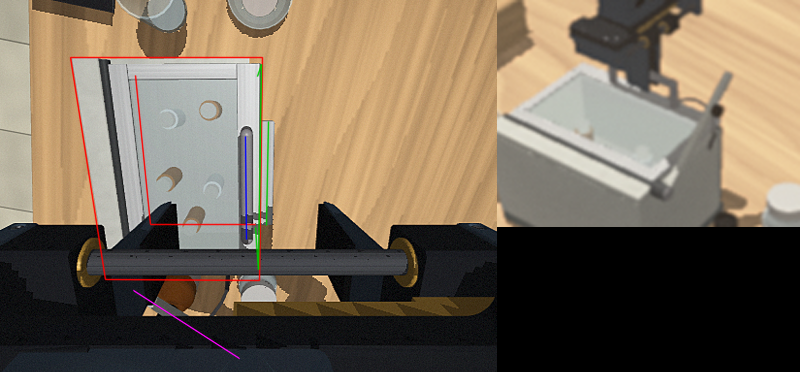

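The grip is on the bar (opening 11.6 mm, the overlay matches, and the lip sits at the shut position). Next I lift along the arc.

Run:
```python
from h import *
s=int(np.load("s.npy")); f0=np.load("f0.npy"); ax=R.from_euler('z',POSE[2]).as_matrix()[:,0]
close(30)
for t in np.append(np.arange(.06,PTR,.06),PTR):
    a=-.3*t; move_linear(barP(t,a),.06,tool(a,s)); o=get_obs(); f=np.array(o["contact_force"])-f0
    print(round(t,3),np.round([f@ax,f[2],np.linalg.norm(f)],1),round(o["opening"],4))
    if np.linalg.norm(f)>40: print("STOP"); break
pause(.3); o=get_obs(); print(o["time"],np.round(o["eef_pos"]-barP(t,a),4))
snap("scene","scene6"); snap("top","top6"); snap("wrist","wr6")
def g(f,out,pose): draw(f,pose,0,t,PTR,out,(140,110,280,215),5.71)
g("scene6","f6",None)
```

```text
0.06 [-5.2 -1.1  5.5] 0.0114
0.12 [-7.5 -1.7  7.9] 0.011
0.18 [-8.7  1.3  8.8] 0.0112
0.24 [-10.2   1.8  10.7] 0.011
0.3 [-11.4   2.2  11.6] 0.0113
0.36 [-12.9   4.6  13.7] 0.0109
0.42 [-13.7   7.6  15.7] 0.0109
0.48 [-13.9   9.9  17. ] 0.0113
0.54 [-14.6  11.4  18.5] 0.0112
0.6 [-15.6  14.2  21.1] 0.0114
0.632 [-16.7  15.   22.6] 0.0114
23.0083 [-0.0012 -0.      0.0012]
```

View pics/f6.png

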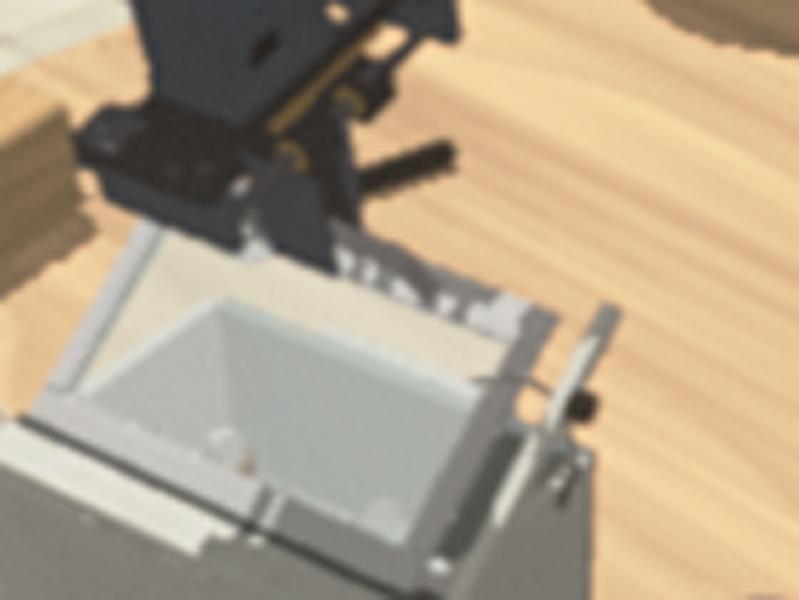

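Run:
```python
from h import *
s=int(np.load("s.npy")); f0=np.load("f0.npy"); ax=R.from_euler('z',POSE[2]).as_matrix()[:,0]
a=-.3*PTR; h=W(POSE,[.06,0,.156])[0]; p=barP(PTR,a); u=W(POSE,flapP(PTR,-.135,0,.039))[0]-h; u/=np.linalg.norm(u)
move_linear(p+.0015*u,.03,tool(a,s)); pause(.3); o=get_obs(); f=np.array(o["contact_force"])-f0
print(np.round([f@ax,f[2],f@u],1),o["opening"],np.round((o["eef_pos"]-p),4),o["time"])
# flap angle from the true tool pose: bar 19 mm behind the TCP
b=o["eef_pos"]-rot(o["eef_rot"]).as_matrix()[:,2]*.019-h; r=np.hypot(b@ax,b[2]); print("radius",r,"want",np.hypot(.135,.039),"angle",np.arctan2(b[2],-(b@ax))-np.arctan2(.039,.135))
snap("scene","scene7"); c=load("scene7"); S=8; x0,y0=165,150
im=cv2.imread("pics/scene7.png")[y0:y0+75,x0:x0+100]; im=cv2.resize(im,None,fx=S,fy=S,interpolation=cv2.INTER_CUBIC)
def L(A,B,col):
    q=((proj(c,W(POSE,[A,B]))-[x0,y0]+.5)*S).astype(int); cv2.line(im,tuple(map(int,q[0])),tuple(map(int,q[1])),col,1,cv2.LINE_AA)
for z in(.004,-.004):
    L(flapP(PTR,-.146,.114,z),flapP(PTR,0,.114,z),(255,0,0)); L(flapP(PTR,-.146,.114,z),flapP(PTR,-.146,-.114,z),(255,0,0))
    L(flapP(PTR,-.16,.143,z),flapP(PTR,0,.143,z),(255,0,255))
L(flapP(PTR,-.16,.131,.004),flapP(PTR,0,.131,.004),(255,0,255)); L(flapP(PTR,-.16,.131,.004),flapP(PTR,-.16,.143,.004),(255,0,255))
cv2.imwrite("pics/f7.png",im)
```

```text
[-5.9  3.4  6.3] 0.011629788099357202 [-0.0011 -0.      0.0013] 23.7083
radius 0.14223304164295003 want 0.14052046114356442 angle 0.631693184072097
```

View pics/f7.png

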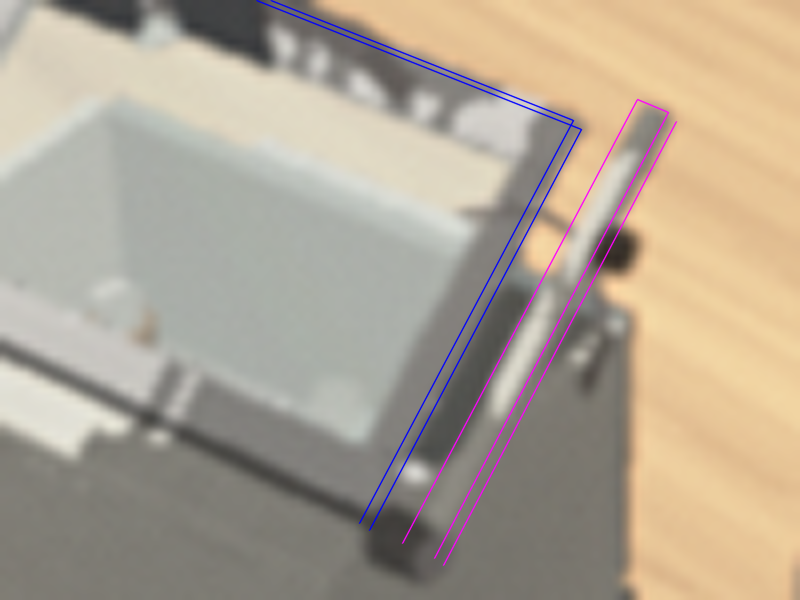

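The raised flap and the pointer match the model equally well, to within about 1 px. Force on the gripper is about 7 N, so I'm handing in.

Run:
```python
from h import *
o=get_obs(); print(o["time"],o["opening"],np.abs(o["joint_vel"]).max()); finish_job()
```

```text
23.7583 0.011353089031548452 0.0020764962701822114
the job is handed in; nothing more can be done
```

The front door is shut, and the gripper is holding the flap up in line with the pointer. I handed the job in at 23.8 s of the 51 s allowed.

- **Door:** I pushed the lip until it pressed on its stop with about 14 N. A later wrist picture showed the lip still at the shut position. I did not test the door again after that.
- **Pointer:** three camera views gave its angle as 0.628, 0.634 and 0.633 rad, and I used 0.632.
- **Flap:** the tool's pose puts the flap at 0.632 rad. In the last scene picture the flap edge and the pointer both fit that angle to within about 1 pixel, roughly 0.01 rad.
- **Hold:** the grip is set to 30 N, with the fingers 11.4 mm apart on the 12 mm bar. The arm was still when I handed in.
- **Other things:** the arm did not go near the loose items, and the pictures showed none of them moved. I did not measure each one afterwards.

**Disagreements:**
- One bar-end point I picked in the left view was wrong, and the fit discounted it.
- The lift arc was slightly off: the force reached 23 N along the line to the hinge. I moved the grip 1.5 mm outward, which brought it down to about 7 N. The measured distance from hinge to bar is now 142.2 mm against the stated 140.5 mm.

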